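# Check a boot jack with the moisture meter before oiling

### The arm

A 6-joint arm with a two-finger parallel gripper is mounted at the origin on the work surface. World frame = base frame: x ahead of the robot, y to its left, z up, the work surface at z = 0. Lengths are in m, angles in rad, forces in N, time in s.
With the tool pointing down it reaches from about 0.35 to 0.875 m from the base axis. Payload 4.2 kg.
Tool frame: the origin (TCP) lies on the centre line of the jaws, within the pads' length; the fingertips stand 17 mm ahead of it and the grasp point (between the pads) lies 2 mm behind it; z points along the fingers, y is the direction in which the jaws open and shut (so a half turn about z gives the same grasp; the last joint's range is limited). The gripper opens to 85 mm and grips with 20 to 120 N. Pads are 22 mm wide; open, the fingers measure 114 mm over their backs; the gripper's body (76 mm by 85 mm) begins 54 mm behind the grasp point. The pads swing forward as they close: fully open they stand 13 mm farther back than shut.
Start: joints at [1.414, 0.385, 0.008, 0, -1.194, -0.259], TCP at [0.252, 0.572, 0.248] pointing down, gripper open.
Joint ranges: [-3.14, 3.14], [-1.21, 2.06], [-1.07, 1.41], [-3.16, 2.05], [-2.99, -0.16], [-3.1, 3.1]. Speed limits (rad/s): [2.79, 2.79, 3.14, 3.14, 3.14, 3.14].

### API

Orientations are given as a unit quaternion [x, y, z, w].
In Python, from station import bot, eyes, models gives the robot as it stands.
- The arm moves only by the tool move_arm, never from a script. Its argument "series" is a list of rows, each an object with "translation": the shift along the tool's x, y, z in units of 0.4 m (1.0 is 0.4 m), a list of three; "rotation": the turn, a rotation vector about the tool's x, y, z in units of 60 degrees (1.0 is 60 degrees), a list of three; "claw": the opening, from -1 (shut) to 1 (fully open), so that 0 is half open. In form: [{"translation": [x, y, z], "rotation": [rx, ry, rz], "claw": claw}, ...]. A call has 1 to 10 rows; each row is the pose to reach, as a shift and turn from the pose commanded when the call began, along the tool's axes at that moment; what a row does not reach only later rows make up. A row lasts 1/12 s, in which the tool goes at most 41.7 mm and 7.16 degrees, less where a joint would pass 70% of its speed; a pose out of reach is approached as far as the arm can. A call with a number of a shift or a turn outside -1 to 1 is refused whole. A call with a gripper value outside its range is refused whole. The fingers move at their own pace and stop on an object; the grip force is fixed at half the most. Time passes only in rows, so rows that repeat a pose let the fingers close. It gives the time, the measured TCP pose, the force and the opening at its end, in the units of the state.
- bot.observe(): the state, without advancing time (a new reading comes with each control period).
- eyes.read_camera(name): name is "side" or "top"; returns a dict with "color" (400x640x3 uint8, red, green, blue), "fov_y" (degrees; the focal length in pixels is half the picture's height over the tangent of half this angle, whatever the lens; pixels are square), "cx", "cy" (the principal point, pixels), "extrinsics" (4x4, takes a point from world to camera coordinates). Camera axes: x right, y up, looking along -z (the intrinsics and any distortion apply to the point x, -y, -z); pixel columns grow to the right and rows downward; lengths in m; the calibration is good to about 2 mm. A picture is of the moment at which its call begins. There is no depth.
- bot.job_done(): hands the job in, once; it reports no verdict.
Trained networks look in the newest picture that a camera, given by its name, has taken for a name from the list of things; names that differ only in an ending like _2 or _b are one class to them, and where a whole thing is asked for, a point or a joint stands for the part that bears it (a point fixed in the world has none). Each returns a list of dicts, best first, with "confidence" (0 to 1); they miss things now and then, are a little off and sometimes report something else, mostly with a low value. They report only what shows in the picture. A call takes as long as a camera call. They do not tell look-alikes from the thing itself.
- models.spot_in(camera, target): "location" ([column, row] in pixels, amid what is visible of it).
- models.outline_of(camera, target): "pixels" (400x640 bool, what is visible of it) and "location" ([column, row] in pixels, amid what is visible of it).
The state is a dict: "time": time; "joint_positions": joint angles; "dq": joint speeds; "effort": joint torques, N m; "tcp_pos": TCP position; "tool_rot": TCP orientation; "contact_force": force on the tool from outside, world axes, zero at the start; "moment": the same for the moment, N m; "opening": finger opening in m.
Only numpy, scipy, OpenCV 4.12 (cv2) and the standard library are available. Lean on these libraries where they do the work, as an engineer would, in place of code of your own. Each camera call takes 0.05 s, during which the arm holds its last target. There are 200 camera calls.

### The job

Check whether the wooden boot jack is dry enough to oil: pick up the moisture meter, take a reading on the white chalk circle near the jack's tail, lift the meter clear of the wood, then take one on the white chalk circle by the notch and finish there, still holding the meter on the wood. For each reading hold the meter still for about two seconds with its back flat on the sloping board, its length along the jack and its sensor pad centred over the circle, pressing lightly so that the sprung pad goes part of the way in and not all the way. Do not press hard, shove the jack along or disturb the other things on the shelf.

Things in the scene. Friction and masses are not known exactly. Their poses are not given: they have to be found in the camera images.
- meter: Moisture meter lying face up: orange case 130 long (x) x 50 wide (y) x 28 thick, black display head 58 wide at x = 26 to 64; about 0.18 kg. Under its middle a black sprung sensor pad, 56 (x) x 36, stands 6 mm proud. Origin: centre of the pad's face when out, i.e. on the shelf as it lies, with the case from 6 to 34 mm above; z up out of the display. Grip it across the 50 mm width at x = 0.
- sensor (a point): Centre of the sensor pad's outer face, under the middle of the meter; it moves with the pad. Axes as the meter's.
- meter_pad (a joint): How far the sprung sensor pad is pushed into the case, in m: 0 fully out, 0.006 fully in (flush with the case's back). It starts to move at 3 N and takes 6.6 N when fully in (600 N/m); a reading comes from 1 mm on. The meter's own weight does not push it in.
- jack: Boot jack standing loose: brown board 310 long, 116 wide, 18 thick, round tail at -x, U notch 62 wide, 72 deep at +x. A cleat lifts the notch end: the top face slopes up 13 degrees (0.227 rad) towards +x. Origin on the shelf under the board's middle, z up, x level from tail to notch. The top face is 57.5 mm above the origin, 91 mm high at the notch end. About 0.85 kg.
- tail_mark (a point): Centre of the white chalk circle (40 mm across) near the tail, on the top face 70 mm down the slope from the point above the jack's origin, about 42 mm above the shelf. z is square to the sloping face, outwards; x runs up the slope along the jack; y across it.
- notch_mark (a point): Centre of the white chalk circle (40 mm across) by the notch, on the top face, 35 mm along the slope towards the notch from the point above the jack's origin, about 65 mm above the shelf. Axes as for the tail circle: z square to the sloping face, x up the slope.
- canister: Empty open glass canister, 110 across, 150 high; origin at the centre of its underside. Leave it alone.
- cup: Aluminium measuring cup, 78 across, 52 high, with a flat handle towards its -x that reaches 110 from its centre at 50 mm height; origin at the centre of its underside. Leave it alone.
- bone: Yellow rubber chew bone, 124 long (x), 64 wide, 36 high; origin at the centre of its underside. Leave it alone.
- comb: Wooden pet comb lying flat, 110 long (x), 40 wide, 8 thick; origin at the centre of its underside. Leave it alone.
- oil_tin: Tin of wood oil, 68 across, 120 high; origin at the centre of its underside. Leave it alone.
- brush: Dark wooden boot brush, bristles down, 165 long (x), 52 wide, 47 high; origin at the centre of its underside. Leave it alone.
- tray_corner (a point): Near right bottom corner of the blue three-tier stacking tray at the left of the shelf: the tray (fixed) reaches 330 from here along this point's x, 250 along its y, and 200 mm up.
- dryer_side (a point): Middle of the long side, at shelf level, of the grey boot dryer at the right of the shelf. The dryer (fixed) reaches 160 to either side along this point's x and 170 towards its -y; base 85 high, two black upright tubes up to 310 mm high.
Mind the look-alikes: they are no part of the job. What is shaped like the meter but green is not meant.

How it is judged:
By the outcome, as a careful person would: the job done as asked, in the order asked, and still so for the second after the job is handed in, while the arm keeps its last pose, push and grip.
It also fails if it takes over 58 s, if anything falls off the work surface, if the arm or the gripper's body presses on something with over 40 N, if the wrist force passes 120 N, or if a joint passes its speed limit or range.

## Working session

There is one attempt and no reset: what is moved stays moved. The work goes in short steps, Python scripts to look and compute and a tool call to move; the robot and the scene stay as the last step left them, time stands still between calls to the robot, and variables do not carry over. Pictures are saved under pics/ and viewed, about 8 in all and at most 12, crops included, and the job is handed in when it is done.

Besides the shell and the picture viewer there is one more tool, called after "Emit:" in YAML: its name, and indented under it one key for each argument. move_arm: Moves the arm, as the interface text tells. Its arguments: {"type":"object","properties":{"series":{"type":"array"}},"required":["series"]}

```bash
mkdir -p pics; ls; python3 - <<'E'
from station import bot, eyes, models
import cv2,numpy as np
s=bot.observe(); print({k:np.round(v,3) for k,v in s.items()})
for c in ("side","top"):
    d=eyes.read_camera(c); cv2.imwrite(f"pics/{c}0.png",d["color"][:,:,::-1])
    print(c,d["fov_y"],d["cx"],d["cy"],np.round(d["extrinsics"],4).tolist(),[k for k in d])
    for t in ("meter","tail_mark","notch_mark","jack"):
        print(t,[(np.round(r["location"],1).tolist(),round(r["confidence"],2)) for r in models.spot_in(c,t)])
E
```

```text
pics
{'time': np.float64(0.0), 'joint_positions': array([ 1.414e+00,  3.860e-01,  7.000e-03, -1.000e-03, -1.194e+00,
       -2.590e-01]), 'dq': array([-0.001,  0.   ,  0.001,  0.   , -0.002, -0.   ]), 'effort': array([ 0.0000e+00, -3.9229e+01,  1.8840e+01,  4.1860e+00, -5.0000e-03,
        0.0000e+00]), 'tcp_pos': array([0.252, 0.571, 0.247]), 'tool_rot': array([ 0.978, -0.207, -0.   ,  0.001]), 'contact_force': array([ 0.59 , -0.734, -0.267]), 'moment': array([-0.001, -0.039, -0.012]), 'opening': np.float64(0.085)}
side 45.173554229964 319.07245697857155 192.12264300051524 [[0.9957, -0.0923, 0.009, -0.4764], [0.0475, 0.591, 0.8053, -0.0658], [-0.0796, -0.8014, 0.5928, -1.4408], [0.0, 0.0, 0.0, 1.0]] ['color', 'fov_y', 'cx', 'cy', 'extrinsics']
meter [([330.7, 168.6], 0.62), ([226.1, 151.6], 0.59), ([344.0, 221.5], 0.31)]
tail_mark [([344.7, 226.4], 0.8)]
notch_mark [([343.4, 223.6], 0.83), ([278.3, 293.7], 0.24)]
jack [([346.7, 228.4], 0.79)]
top 48.31472178039478 313.69258412250514 187.98264279818494 [[-0.0125, -0.9998, -0.0145, 0.0086], [0.9911, -0.0143, 0.1326, -0.4831], [-0.1328, -0.0127, 0.9911, -1.3769], [0.0, 0.0, 0.0, 1.0]] ['color', 'fov_y', 'cx', 'cy', 'extrinsics']
meter [([258.9, 171.5], 0.72), ([218.2, 288.3], 0.57), ([205.3, 233.0], 0.33)]
tail_mark [([359.8, 178.0], 0.83)]
notch_mark []
jack [([358.0, 175.5], 0.79)]
```

View pics/side0.png

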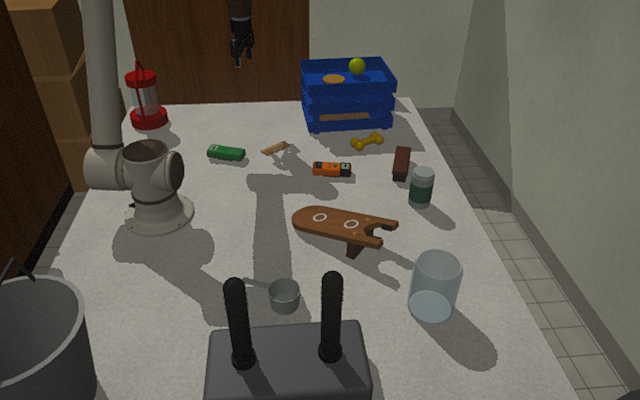

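View pics/top0.png

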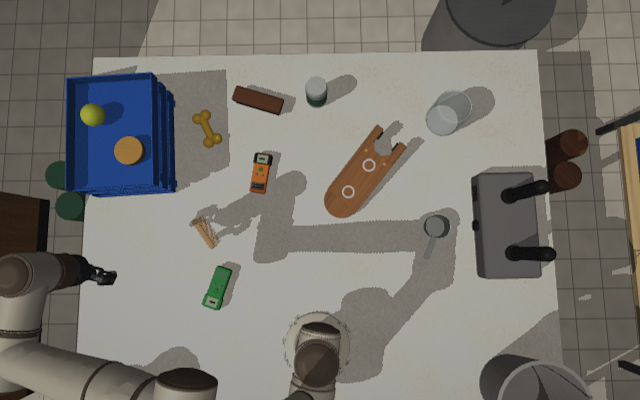

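The side view shows the orange meter at (331,169), the green look-alike at (226,152), and the jack's circles at (320,217) and (351,224). The top view shows the meter at (260,172) with its display head up, at about (262,158). The tail circle is at (348,191) and the notch circle at (369,165).

```bash
cat > h.py <<'E'
import numpy as np, cv2
from station import bot, eyes, models
from scipy.spatial.transform import Rotation as R
def ray(d,p):
    f=200/np.tan(np.radians(d["fov_y"]/2)); E=d["extrinsics"]
    v=np.array([(p[0]-d["cx"])/f,-(p[1]-d["cy"])/f,-1.])
    return -E[:3,:3].T@E[:3,3], E[:3,:3].T@v
def onz(d,p,z):
    c,v=ray(d,p); return c+v*(z-c[2])/v[2]
def proj(d,P):
    f=200/np.tan(np.radians(d["fov_y"]/2)); q=d["extrinsics"][:3,:3]@P+d["extrinsics"][:3,3]
    return np.array([d["cx"]+f*q[0]/-q[2], d["cy"]-f*q[1]/-q[2]])
def tri(d1,p1,d2,p2):
    A=[];b=[]
    for d,p in((d1,p1),(d2,p2)):
        c,v=ray(d,p); v=v/np.linalg.norm(v); M=np.eye(3)-np.outer(v,v); A.append(M); b.append(M@c)
    return np.linalg.lstsq(np.vstack(A),np.hstack(b),rcond=None)[0]
def circles(d,pts,r=14):
    hsv=cv2.cvtColor(d["color"],cv2.COLOR_RGB2HSV); out=[]
    for x,y in pts:
        m=np.zeros(hsv.shape[:2],np.uint8); cv2.circle(m,(x,y),r,255,-1)
        w=((hsv[...,1]<80)&(hsv[...,2]>120)&(m>0))
        n,l,st,_=cv2.connectedComponentsWithStats(w.astype(np.uint8),connectivity=8)
        k=1+np.argmax(st[1:,4]); P=np.argwhere(l==k)[:,::-1].astype(np.float32)
        out.append(cv2.fitEllipse(cv2.convexHull(P)) if len(P)>5 else None)
    return out
def orange(d,box):
    hsv=cv2.cvtColor(d["color"],cv2.COLOR_RGB2HSV); x0,y0,x1,y1=box
    m=np.zeros(hsv.shape[:2],np.uint8)
    m[y0:y1,x0:x1]=((hsv[...,0]<22)&(hsv[...,1]>150)&(hsv[...,2]>110))[y0:y1,x0:x1]*255
    return m
E
python3 - <<'E'
from h import *
T=eyes.read_camera("top");S=eyes.read_camera("side")
ct=circles(T,[(348,191),(369,165)],11);cs=circles(S,[(320,217),(351,224)],10)
print(ct,cs)
for i,z in((0,.042),(1,.065)):
    print(z,"top",onz(T,ct[i][0],z).round(4),"side",onz(S,cs[i][0],z).round(4),"tri",tri(T,ct[i][0],S,cs[i][0]).round(4))
for cam,d in(("top",T),("side",S)):
    for r in models.outline_of(cam,"meter"):
        m=r["pixels"].astype(np.uint8); P=np.argwhere(m)[:,::-1]
        q=np.array([onz(d,p,.034 if cam=="top" else .034)[:2] for p in P],np.float32)
        rr=cv2.minAreaRect(q); print(cam,round(r["confidence"],2),np.round(r["location"],1),P.min(0),P.max(0),np.round(rr[0],4),np.round(rr[1],4),round(rr[2],1), "mean hue col",d["color"][m>0].mean(0).round())
a=cv2.resize(T["color"][130:230,220:420],(800,400),interpolation=cv2.INTER_CUBIC)
b=cv2.resize(S["color"][140:200,290:390],(333,200),interpolation=cv2.INTER_CUBIC)
im=np.zeros((600,800,3),np.uint8);im[:400]=a;im[400:,:333]=b
cv2.imwrite("pics/crop1.png",im[:,:,::-1])
E
```

```text
[((347.9318542480469, 191.41339111328125), (12.814520835876465, 13.1774263381958), 143.28091430664062), ((368.53167724609375, 164.70443725585938), (13.102693557739258, 13.462037086486816), 10.023797035217285)] [((319.3008117675781, 216.88031005859375), (7.8000006675720215, 13.860578536987305), 78.37100219726562), ((350.8341369628906, 223.46983337402344), (8.81578540802002, 14.610885620117188), 81.31713104248047)]
0.042 top [ 0.4695 -0.1051  0.042 ] side [ 0.4692 -0.103   0.042 ] tri [ 0.4691 -0.105   0.0437]
0.065 top [ 0.5492 -0.1693  0.065 ] side [ 0.5495 -0.1662  0.065 ] tri [ 0.5489 -0.1691  0.0674]
top 0.84 [258.7 173.5] [250 153] [271 192] [0.5355 0.1697] [0.0558 0.1267] 81.4 mean hue col [113.  78.  48.]
top 0.71 [218.  289.9] [202 265] [230 308] [0.1817 0.3036] [0.0587 0.1289] 71.6 mean hue col [ 62. 107.  67.]
side 0.62 [331.8 169.9] [313 162] [351 177] [0.5335 0.149 ] [0.0866 0.1277] 80.5 mean hue col [93. 58. 31.]
side 0.61 [225.3 151.5] [207 144] [245 162] [0.1826 0.2779] [0.0874 0.1458] 67.4 mean hue col [45. 80. 48.]
```

View pics/crop1.png

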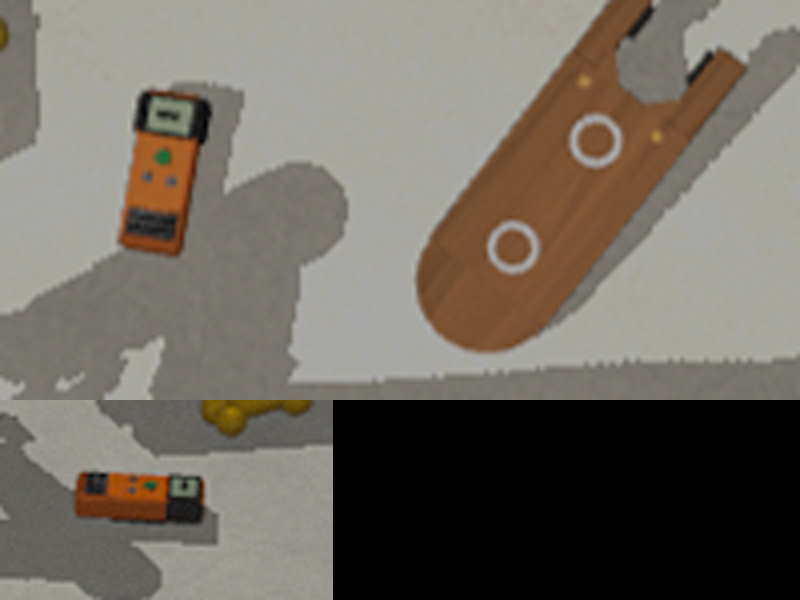

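The crop confirms the orange meter with its display head at the far end, yaw about -9°. The two circles come out 102.3 mm apart, as they should, and both cameras agree to about 2 mm. I'll refine the meter pose with a box fit and work out the first move.

```bash
cat >> h.py <<'E'
from scipy.optimize import minimize
def hull(d,T,lo=(-.065,-.025,.006),hi=(.026,.025,.034),s=4):
    C=np.array([[x,y,z] for x in(lo[0],hi[0]) for y in(lo[1],hi[1]) for z in(lo[2],hi[2])])
    P=np.array([proj(d,T(c)) for c in C]); m=np.zeros((400*s,640*s),np.uint8)
    cv2.fillConvexPoly(m,cv2.convexHull(((P+.5)*s*16).astype(np.int32)),1,shift=4); return m
def rot(yaw,tilt=0):
    "tool axes: x along yaw (up slope by tilt), z into the surface; degrees"
    a,t=np.radians([yaw,tilt]); u=np.array([np.cos(a),np.sin(a),0]); k=np.array([0,0,1.])
    x=np.cos(t)*u+np.sin(t)*k; z=np.sin(t)*u-np.cos(t)*k
    return R.from_matrix(np.stack([x,np.cross(z,x),z],1))
def units(pos,Rt,p0=None,R0=None):
    s=bot.observe(); p0=s["tcp_pos"] if p0 is None else p0; R0=R.from_quat(s["tool_rot"]) if R0 is None else R0
    print("trans",(R0.inv().apply(np.array(pos)-p0)/.4).round(4),"rot",((R0.inv()*Rt).as_rotvec()/np.radians(60)).round(4))
E
python3 - <<'E'
from h import *
T=eyes.read_camera("top");S=eyes.read_camera("side")
ms=[]
for d,b in((T,(240,145,280,200)),(S,(308,155,358,182))):
    m=cv2.morphologyEx(orange(d,b),cv2.MORPH_CLOSE,np.ones((7,7)))
    ms.append((d,cv2.resize(m,None,fx=4,fy=4,interpolation=cv2.INTER_LINEAR)>127)); print(m.astype(bool).sum())
def cost(q,use):
    f=lambda c:np.array([q[0]+np.cos(q[2])*c[0]-np.sin(q[2])*c[1],q[1]+np.sin(q[2])*c[0]+np.cos(q[2])*c[1],c[2]])
    e=0
    for i in use:
        d,m=ms[i]; h=hull(d,f)>0; e+=1-(h&m).sum()/(h|m).sum()
    return e
for use in((0,),(0,1)):
    r=minimize(cost,[.534,.17,-.155],args=(use,),method="Nelder-Mead",options=dict(initial_simplex=[[.534,.17,-.155],[.542,.17,-.155],[.534,.178,-.155],[.534,.17,-.05]]))
    print(use,r.x.round(4),np.degrees(r.x[2]).round(1),r.fun)
p=r.x; Rt=rot(np.degrees(p[2]))
units([p[0],p[1],.14],Rt); units([.4,.36,.22],Rt)
E
```

```text
345
187
(0,) [ 0.54    0.1742 -0.2261] -13.0 0.3175074183976261
(0, 1) [ 0.5391  0.1747 -0.1629] -9.3 0.8809356729551513
trans [1.0566 0.6186 0.2708] rot [-0.     -0.     -0.2415]
trans [0.5513 0.3352 0.0708] rot [-0.     -0.     -0.2415]
```

Emit:
move_arm:
  series:
    - {"translation": [0.9, 0.55, 0.1], "rotation": [0, 0, -0.24], "claw": 1}
    - {"translation": [0.9, 0.55, 0.1], "rotation": [0, 0, -0.24], "claw": 1}
    - {"translation": [0.9, 0.55, 0.1], "rotation": [0, 0, -0.24], "claw": 1}
    - {"translation": [0.9, 0.55, 0.1], "rotation": [0, 0, -0.24], "claw": 1}
    - {"translation": [0.9, 0.55, 0.1], "rotation": [0, 0, -0.24], "claw": 1}
    - {"translation": [0.9, 0.55, 0.1], "rotation": [0, 0, -0.24], "claw": 1}
    - {"translation": [0.9, 0.55, 0.1], "rotation": [0, 0, -0.24], "claw": 1}
    - {"translation": [0.9, 0.55, 0.1], "rotation": [0, 0, -0.24], "claw": 1}
    - {"translation": [0.9, 0.55, 0.1], "rotation": [0, 0, -0.24], "claw": 1}
    - {"translation": [0.9, 0.55, 0.1], "rotation": [0, 0, -0.24], "claw": 1}

```text
time: 1.63
tcp_pos: [0.4897, 0.2292, 0.2093]
tool_rot: [0.997, -0.082, 0.0, -0.0]
contact_force: [0.8, 0.8, 0.0]
opening: 0.0858
```

```bash
sed -i 's/(hsv\[...,1\]>150)&(hsv\[...,2\]>110)/(hsv[...,1]>140)\&(hsv[...,2]>45)/' h.py
python3 - <<'E'
from h import *
T=eyes.read_camera("top");S=eyes.read_camera("side")
ms=[]
for c,d,b in(("top",T,(240,145,280,200)),("side",S,(308,155,358,182))):
    d["color"]=cv2.imread(f"pics/{c}0.png")[:,:,::-1].copy()
    m=cv2.morphologyEx(orange(d,b),cv2.MORPH_CLOSE,np.ones((7,7)))
    ms.append((d,cv2.resize(m,None,fx=4,fy=4,interpolation=cv2.INTER_LINEAR)>127)); print(m.astype(bool).sum())
def F(q): return lambda c:np.array([q[0]+np.cos(q[2])*c[0]-np.sin(q[2])*c[1],q[1]+np.sin(q[2])*c[0]+np.cos(q[2])*c[1],c[2]])
def cost(q,use):
    e=0
    for i in use:
        d,m=ms[i]; h=hull(d,F(q))>0; e+=1-(h&m).sum()/(h|m).sum()
    return e
for use in((0,),(1,),(0,1)):
    r=minimize(cost,[.534,.17,-.155],args=(use,),method="Nelder-Mead",options=dict(initial_simplex=[[.534,.17,-.155],[.542,.17,-.155],[.534,.178,-.155],[.534,.17,-.05]]))
    print(use,r.x.round(4),np.degrees(r.x[2]).round(1),round(r.fun,3))
ims=[]
for (d,m),(x0,y0,x1,y1) in zip(ms,((235,140,285,205),(300,150,365,190))):
    a=cv2.resize(d["color"],None,fx=4,fy=4,interpolation=cv2.INTER_CUBIC)
    for q,col in((m.astype(np.uint8),(255,255,255)),(hull(d,F(r.x)),(0,255,255))):
        cv2.drawContours(a,cv2.findContours(q,0,1)[0],-1,col,1)
    ims.append(a[y0*4:y1*4,x0*4:x1*4])
W=np.zeros((280,480,3),np.uint8); W[:260,:200]=ims[0];W[:160,210:470]=ims[1]
cv2.imwrite("pics/fit.png",W[:,:,::-1])
E
```

```text
476
371
(0,) [ 0.5401  0.1729 -0.1805] -10.3 0.118
(1,) [ 0.5379  0.1736 -0.1961] -11.2 0.174
(0, 1) [ 0.5393  0.1722 -0.1761] -10.1 0.298
```

View pics/fit.png

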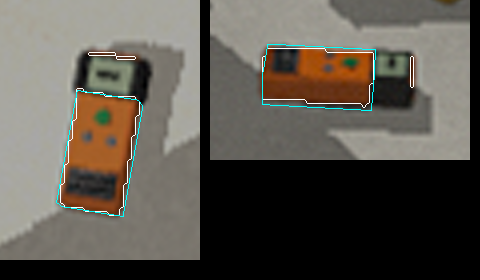

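The outlines fit in both views: meter at about (0.538, 0.172), yaw -10°.

```bash
python3 - <<'E'
from h import *
units([.538,.172,.10],rot(-10.2)); units([.538,.172,.028],rot(-10.2))
E
```

```text
trans [0.14   0.1133 0.2708] rot [0.0016 0.0008 0.0062]
trans [0.1401 0.113  0.4508] rot [0.0016 0.0008 0.0062]
```

Emit:
move_arm:
  series:
    - {"translation": [0.14, 0.113, 0.1], "rotation": [0, 0, 0.006], "claw": 1}
    - {"translation": [0.14, 0.113, 0.1], "rotation": [0, 0, 0.006], "claw": 1}
    - {"translation": [0.14, 0.113, 0.18], "rotation": [0, 0, 0.006], "claw": 1}
    - {"translation": [0.14, 0.113, 0.26], "rotation": [0, 0, 0.006], "claw": 1}
    - {"translation": [0.14, 0.113, 0.33], "rotation": [0, 0, 0.006], "claw": 1}
    - {"translation": [0.14, 0.113, 0.39], "rotation": [0, 0, 0.006], "claw": 1}
    - {"translation": [0.14, 0.113, 0.43], "rotation": [0, 0, 0.006], "claw": 1}
    - {"translation": [0.14, 0.113, 0.45], "rotation": [0, 0, 0.006], "claw": 1}
    - {"translation": [0.14, 0.113, 0.45], "rotation": [0, 0, 0.006], "claw": 1}
    - {"translation": [0.14, 0.113, 0.45], "rotation": [0, 0, 0.006], "claw": 1}

```text
time: 2.57
tcp_pos: [0.5371, 0.1777, 0.0294]
tool_rot: [0.996, -0.085, 0.0, -0.0]
contact_force: [0.2, 0.0, -0.3]
opening: 0.0854
```

Emit:
move_arm:
  series:
    - {"translation": [0.005, 0.0135, 0.002], "rotation": [0, 0, 0], "claw": 1}
    - {"translation": [0.005, 0.0135, 0.002], "rotation": [0, 0, 0], "claw": 1}
    - {"translation": [0.005, 0.0135, 0.002], "rotation": [0, 0, 0], "claw": 0.4}
    - {"translation": [0.005, 0.0135, 0.002], "rotation": [0, 0, 0], "claw": 0.3}
    - {"translation": [0.005, 0.0135, 0.002], "rotation": [0, 0, 0], "claw": 0.2}
    - {"translation": [0.005, 0.0135, 0.002], "rotation": [0, 0, 0], "claw": 0}
    - {"translation": [0.005, 0.0135, 0.002], "rotation": [0, 0, 0], "claw": -0.2}
    - {"translation": [0.005, 0.0135, 0.002], "rotation": [0, 0, 0], "claw": -0.2}
    - {"translation": [0.005, 0.0135, 0.002], "rotation": [0, 0, 0], "claw": -0.2}
    - {"translation": [0.005, 0.0135, 0.002], "rotation": [0, 0, 0], "claw": -0.2}

```text
time: 3.4
tcp_pos: [0.5382, 0.1718, 0.0284]
tool_rot: [0.996, -0.085, 0.0, -0.0]
contact_force: [1.2, 0.7, 2.3]
opening: 0.0488
```

Emit:
move_arm:
  series:
    - {"translation": [0, 0, -0.03], "rotation": [0, 0, 0], "claw": -0.4}
    - {"translation": [0, 0, -0.08], "rotation": [0, 0, 0], "claw": -0.4}
    - {"translation": [0, 0, -0.15], "rotation": [0, 0, 0], "claw": -0.4}
    - {"translation": [0, 0, -0.22], "rotation": [0, 0, 0], "claw": -0.4}
    - {"translation": [0, 0, -0.28], "rotation": [0, 0, 0], "claw": -0.4}
    - {"translation": [0, 0, -0.3], "rotation": [0, 0, 0], "claw": -0.4}
    - {"translation": [0, 0, -0.3], "rotation": [0, 0, 0], "claw": -0.4}
    - {"translation": [0, 0, -0.3], "rotation": [0, 0, 0], "claw": -0.4}

```text
time: 4.07
tcp_pos: [0.5367, 0.1711, 0.1468]
tool_rot: [0.996, -0.086, -0.001, 0.0]
contact_force: [-0.5, -0.5, -2.1]
opening: 0.0484
```

```bash
cat >> h.py <<'E'
YAW=-38.9; MARK=dict(tail=np.array([.4692,-.1045,.0418]),notch=np.array([.5490,-.1685,.0655]))
def over(m,gap,off=.0284,dx=0,dy=0,yaw=YAW):
    r=rot(yaw,13); M=r.as_matrix()
    print(m,gap,"target tcp",(q:=MARK[m]+M[:,0]*dx+M[:,1]*dy-M[:,2]*(gap+off)).round(4)); units(q,r)
E
python3 - <<'E'
from h import *
s=bot.observe(); print(s["tcp_pos"],s["contact_force"],s["opening"])
over("tail",.07); over("tail",.05)
for c,b in(("top",(220,120,320,220)),("side",(280,100,380,200))):
    d=eyes.read_camera(c); x0,y0,x1,y1=b; print(proj(d,s["tcp_pos"]).round(1))
    cv2.imwrite(f"pics/lift_{c}.png",cv2.resize(d["color"][y0:y1,x0:x1,::-1],None,fx=4,fy=4,interpolation=cv2.INTER_CUBIC))
a=np.hstack([cv2.imread(f"pics/lift_{c}.png") for c in("top","side")]); cv2.imwrite("pics/lift.png",a)
E
```

```text
[0.53666004 0.17105269 0.14680713] [-0.4604889  -0.49035453 -2.1360477 ] 0.048429812063369784
tail 0.07 target tcp [ 0.452  -0.0906  0.1377]
trans [-0.0969  0.6807  0.0237] rot [-0.0535  0.214   0.4826]
tail 0.05 target tcp [ 0.4555 -0.0934  0.1182]
trans [-0.0869  0.6861  0.0724] rot [-0.0535  0.214   0.4826]
[255.2 165.5]
[332.7 136. ]
```

View pics/lift.png

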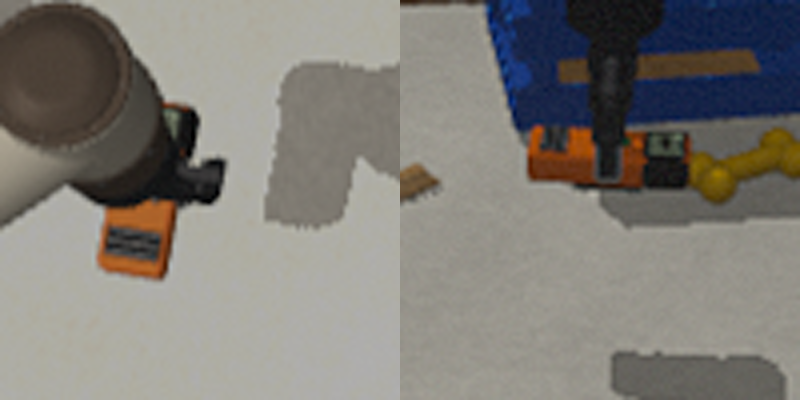

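The meter hangs level, with the fingers at its middle: in the side crop the finger is at 609 and the case spans 528 to 690. Next is the hover over the tail circle.

Emit:
move_arm:
  series:
    - {"translation": [-0.09, 0.684, 0.03], "rotation": [-0.0535, 0.214, 0.483], "claw": -0.4}
    - {"translation": [-0.09, 0.684, 0.03], "rotation": [-0.0535, 0.214, 0.483], "claw": -0.4}
    - {"translation": [-0.09, 0.684, 0.03], "rotation": [-0.0535, 0.214, 0.483], "claw": -0.4}
    - {"translation": [-0.09, 0.684, 0.03], "rotation": [-0.0535, 0.214, 0.483], "claw": -0.4}
    - {"translation": [-0.09, 0.684, 0.03], "rotation": [-0.0535, 0.214, 0.483], "claw": -0.4}
    - {"translation": [-0.09, 0.684, 0.03], "rotation": [-0.0535, 0.214, 0.483], "claw": -0.4}
    - {"translation": [-0.09, 0.684, 0.03], "rotation": [-0.0535, 0.214, 0.483], "claw": -0.4}
    - {"translation": [-0.09, 0.684, 0.05], "rotation": [-0.0535, 0.214, 0.483], "claw": -0.4}
    - {"translation": [-0.087, 0.686, 0.07], "rotation": [-0.0535, 0.214, 0.483], "claw": -0.4}
    - {"translation": [-0.087, 0.686, 0.07], "rotation": [-0.0535, 0.214, 0.483], "claw": -0.4}

```text
time: 5.0
tcp_pos: [0.4545, -0.0942, 0.1176]
tool_rot: [0.937, -0.331, 0.105, 0.039]
contact_force: [0.0, 0.1, -2.0]
opening: 0.0488
```

Emit:
move_arm:
  series:
    - {"translation": [0, 0, 0], "rotation": [0, 0, 0], "claw": -0.4}
    - {"translation": [0, 0, 0], "rotation": [0, 0, 0], "claw": -0.4}
    - {"translation": [0, 0, 0], "rotation": [0, 0, 0], "claw": -0.4}

```text
time: 5.25
tcp_pos: [0.457, -0.0926, 0.1202]
tool_rot: [0.937, -0.33, 0.108, 0.037]
contact_force: [0.2, -1.0, -2.1]
opening: 0.0487
```

```bash
python3 - <<'E'
from h import *
s=bot.observe(); print(s["tcp_pos"],s["contact_force"],s["opening"],s["dq"].round(3))
over("tail",.01); over("tail",-.003)
for c,b in(("top",(300,130,400,230)),("side",(280,160,380,260))):
    d=eyes.read_camera(c); x0,y0,x1,y1=b; print(proj(d,s["tcp_pos"]).round(1))
    cv2.imwrite(f"pics/h_{c}.png",cv2.resize(d["color"][y0:y1,x0:x1,::-1],None,fx=4,fy=4,interpolation=cv2.INTER_CUBIC))
a=np.hstack([cv2.imread(f"pics/h_{c}.png") for c in("top","side")]); cv2.imwrite("pics/hov.png",a)
E
```

```text
[ 0.45704962 -0.09263075  0.12015592] [ 0.19999672 -0.99794319 -2.09410444] 0.04866773073919445 [-0.    -0.007  0.002  0.002  0.001 -0.001]
tail 0.01 target tcp [ 0.4625 -0.0991  0.0792]
trans [-0.003   0.0042  0.1044] rot [-0.002  -0.0014  0.0006]
tail -0.003 target tcp [ 0.4648 -0.1009  0.0665]
trans [-0.0031  0.0043  0.1369] rot [-0.002  -0.0014  0.0006]
[345.4 192.4]
[314.9 192.9]
```

View pics/hov.png

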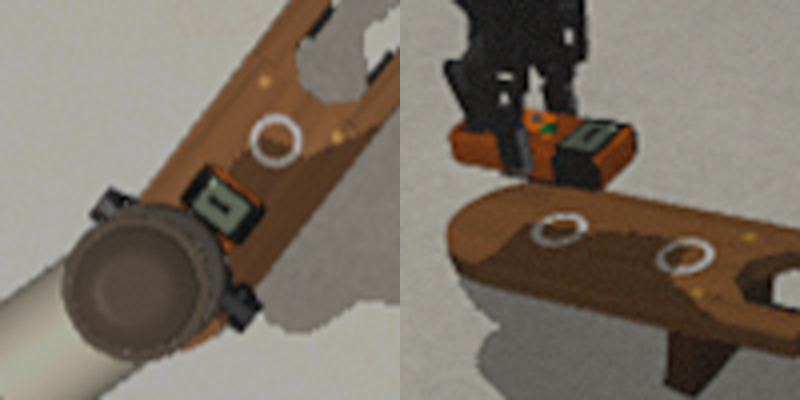

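Hovering in line with the jack: the display head is on the board's axis and the tail circle is just below. Now down slowly, watching the force.

Emit:
move_arm:
  series:
    - {"translation": [-0.003, 0.004, 0.04], "rotation": [-0.002, -0.001, 0], "claw": -0.4}
    - {"translation": [-0.003, 0.004, 0.07], "rotation": [-0.002, -0.001, 0], "claw": -0.4}
    - {"translation": [-0.003, 0.004, 0.09], "rotation": [-0.002, -0.001, 0], "claw": -0.4}
    - {"translation": [-0.003, 0.004, 0.105], "rotation": [-0.002, -0.001, 0], "claw": -0.4}
    - {"translation": [-0.003, 0.004, 0.11], "rotation": [-0.002, -0.001, 0], "claw": -0.4}
    - {"translation": [-0.003, 0.004, 0.115], "rotation": [-0.002, -0.001, 0], "claw": -0.4}
    - {"translation": [-0.003, 0.004, 0.115], "rotation": [-0.002, -0.001, 0], "claw": -0.4}
    - {"translation": [-0.003, 0.004, 0.115], "rotation": [-0.002, -0.001, 0], "claw": -0.4}

```text
time: 6.02
tcp_pos: [0.4634, -0.0999, 0.0755]
tool_rot: [0.937, -0.331, 0.107, 0.038]
contact_force: [0.2, 0.1, -2.7]
opening: 0.0489
```

```bash
python3 - <<'E'
from h import *
s=bot.observe(); print(s["tcp_pos"],s["contact_force"],s["moment"])
over("tail",0); over("tail",-.003)
E
```

```text
[ 0.46340169 -0.09989896  0.07551691] [ 0.22350141  0.10519652 -2.67768092] [ 0.33705864  0.46571231 -0.01272591]
tail 0 target tcp [ 0.4642 -0.1005  0.0695]
trans [-0.001  -0.0001  0.0153] rot [-0.0006 -0.0012 -0.0001]
tail -0.003 target tcp [ 0.4648 -0.1009  0.0665]
trans [-0.001  -0.0001  0.0228] rot [-0.0006 -0.0012 -0.0001]
```

Emit:
move_arm:
  series:
    - {"translation": [-0.001, 0, 0.005], "rotation": [0, -0.001, 0], "claw": -0.4}
    - {"translation": [-0.001, 0, 0.01], "rotation": [0, -0.001, 0], "claw": -0.4}
    - {"translation": [-0.001, 0, 0.012], "rotation": [0, -0.001, 0], "claw": -0.4}
    - {"translation": [-0.001, 0, 0.012], "rotation": [0, -0.001, 0], "claw": -0.4}

```text
time: 6.35
tcp_pos: [0.4634, -0.1006, 0.0702]
tool_rot: [0.937, -0.331, 0.106, 0.038]
contact_force: [0.1, -0.4, -2.4]
opening: 0.0486
```

Emit:
move_arm:
  series:
    - {"translation": [0, 0, 0.0025], "rotation": [0, 0, 0], "claw": -0.4}
    - {"translation": [0, 0, 0.0025], "rotation": [0, 0, 0], "claw": -0.4}
    - {"translation": [0, 0, 0.0025], "rotation": [0, 0, 0], "claw": -0.4}

```text
time: 6.6
tcp_pos: [0.4637, -0.1007, 0.0695]
tool_rot: [0.937, -0.331, 0.107, 0.038]
contact_force: [-1.5, 1.0, 1.4]
opening: 0.0486
```

Emit:
move_arm:
  series:
    - {"translation": [0, 0, 0.0025], "rotation": [0, 0, 0], "claw": -0.4}
    - {"translation": [0, 0, 0.0025], "rotation": [0, 0, 0], "claw": -0.4}
    - {"translation": [0, 0, 0.0025], "rotation": [0, 0, 0], "claw": -0.4}

```text
time: 6.85
tcp_pos: [0.464, -0.1008, 0.0685]
tool_rot: [0.937, -0.331, 0.107, 0.038]
contact_force: [-2.0, 1.4, 1.5]
opening: 0.0487
```

Contact shows as a jump of about 4 N normal to the board, so the pad is about 1.5–2 mm in. One more millimetre, then hold.

Emit:
move_arm:
  series:
    - {"translation": [0, 0, 0.0025], "rotation": [0, 0, 0], "claw": -0.4}
    - {"translation": [0, 0, 0.0025], "rotation": [0, 0, 0], "claw": -0.4}
    - {"translation": [0, 0, 0.0025], "rotation": [0, 0, 0], "claw": -0.4}
    - {"translation": [0, 0, 0.0025], "rotation": [0, 0, 0], "claw": -0.4}

```text
time: 7.18
tcp_pos: [0.4643, -0.1009, 0.0675]
tool_rot: [0.937, -0.331, 0.107, 0.038]
contact_force: [-0.7, 0.8, 3.1]
opening: 0.0488
```

```bash
python3 - <<'E'
from h import *
s=bot.observe(); print(s["tcp_pos"],s["contact_force"],s["moment"],s["time"])
over("tail",-.003)
for c,b in(("top",(300,130,400,230)),("side",(280,160,380,260))):
    d=eyes.read_camera(c); x0,y0,x1,y1=b
    cv2.imwrite(f"pics/t_{c}.png",cv2.resize(d["color"][y0:y1,x0:x1,::-1],None,fx=4,fy=4,interpolation=cv2.INTER_CUBIC))
    if c=="top":
        e=circles(d,[(369,165)],11)[0]; print(e[0], onz(d,e[0],.0655).round(4))
a=np.hstack([cv2.imread(f"pics/t_{c}.png") for c in("top","side")]); cv2.imwrite("pics/tail.png",a)
E
```

```text
[ 0.46425326 -0.10088128  0.06750512] [-0.67931725  0.84683824  3.1321471 ] [ 0.10017918  0.56485684 -0.10233015] 7.1833
tail -0.003 target tcp [ 0.4648 -0.1009  0.0665]
trans [ 0.0005 -0.0007  0.0026] rot [-0.0001  0.0003 -0.0001]
(368.53167724609375, 164.70443725585938) [ 0.5491 -0.1693  0.0655]
```

View pics/tail.png

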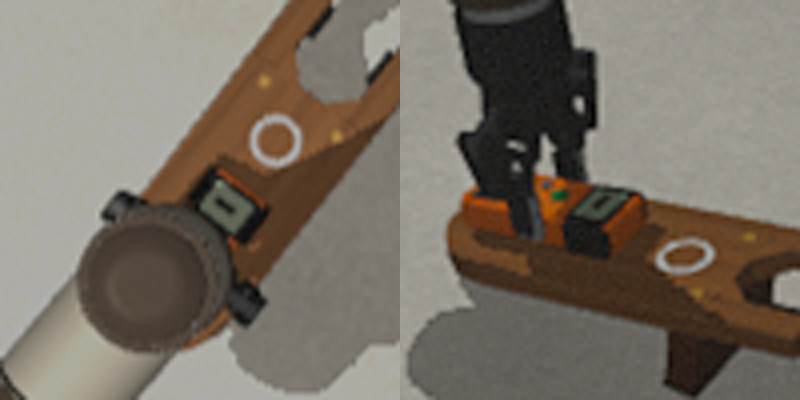

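The meter lies on the tail circle, and the notch circle hasn't shifted at all from (368.5,164.7), so the jack hasn't moved. Holding.

Emit:
move_arm:
  series:
    - {"translation": [0, 0, 0], "rotation": [0, 0, 0], "claw": -0.4}
    - {"translation": [0, 0, 0], "rotation": [0, 0, 0], "claw": -0.4}
    - {"translation": [0, 0, 0], "rotation": [0, 0, 0], "claw": -0.4}
    - {"translation": [0, 0, 0], "rotation": [0, 0, 0], "claw": -0.4}
    - {"translation": [0, 0, 0], "rotation": [0, 0, 0], "claw": -0.4}
    - {"translation": [0, 0, 0], "rotation": [0, 0, 0], "claw": -0.4}
    - {"translation": [0, 0, 0], "rotation": [0, 0, 0], "claw": -0.4}
    - {"translation": [0, 0, 0], "rotation": [0, 0, 0], "claw": -0.4}
    - {"translation": [0, 0, 0], "rotation": [0, 0, 0], "claw": -0.4}
    - {"translation": [0, 0, 0], "rotation": [0, 0, 0], "claw": -0.4}

```text
time: 8.12
tcp_pos: [0.4642, -0.1009, 0.0675]
tool_rot: [0.937, -0.331, 0.107, 0.038]
contact_force: [-0.8, -0.1, 2.0]
opening: 0.0487
```

Emit:
move_arm:
  series:
    - {"translation": [0, 0, 0], "rotation": [0, 0, 0], "claw": -0.4}
    - {"translation": [0, 0, 0], "rotation": [0, 0, 0], "claw": -0.4}
    - {"translation": [0, 0, 0], "rotation": [0, 0, 0], "claw": -0.4}
    - {"translation": [0, 0, 0], "rotation": [0, 0, 0], "claw": -0.4}
    - {"translation": [0, 0, 0], "rotation": [0, 0, 0], "claw": -0.4}
    - {"translation": [0, 0, 0], "rotation": [0, 0, 0], "claw": -0.4}
    - {"translation": [0, 0, 0], "rotation": [0, 0, 0], "claw": -0.4}
    - {"translation": [0, 0, 0], "rotation": [0, 0, 0], "claw": -0.4}
    - {"translation": [0, 0, 0], "rotation": [0, 0, 0], "claw": -0.4}
    - {"translation": [0, 0, 0], "rotation": [0, 0, 0], "claw": -0.4}

```text
time: 8.95
tcp_pos: [0.4642, -0.1008, 0.0674]
tool_rot: [0.937, -0.331, 0.107, 0.038]
contact_force: [-0.4, -1.7, 2.9]
opening: 0.0486
```

Emit:
move_arm:
  series:
    - {"translation": [0, 0, 0], "rotation": [0, 0, 0], "claw": -0.4}
    - {"translation": [0, 0, 0], "rotation": [0, 0, 0], "claw": -0.4}
    - {"translation": [0, 0, 0], "rotation": [0, 0, 0], "claw": -0.4}
    - {"translation": [0, 0, 0], "rotation": [0, 0, 0], "claw": -0.4}
    - {"translation": [0, 0, 0], "rotation": [0, 0, 0], "claw": -0.4}
    - {"translation": [0, 0, 0], "rotation": [0, 0, 0], "claw": -0.4}
    - {"translation": [0, 0, 0], "rotation": [0, 0, 0], "claw": -0.4}
    - {"translation": [0, 0, 0], "rotation": [0, 0, 0], "claw": -0.4}
    - {"translation": [0, 0, 0], "rotation": [0, 0, 0], "claw": -0.4}
    - {"translation": [0, 0, 0], "rotation": [0, 0, 0], "claw": -0.4}

```text
time: 9.78
tcp_pos: [0.4642, -0.1008, 0.0675]
tool_rot: [0.937, -0.331, 0.107, 0.038]
contact_force: [0.2, -1.6, 2.9]
opening: 0.0486
```

Emit:
move_arm:
  series:
    - {"translation": [0, 0, -0.02], "rotation": [0, 0, 0], "claw": -0.4}
    - {"translation": [0, 0, -0.06], "rotation": [0, 0, 0], "claw": -0.4}
    - {"translation": [0, 0, -0.1], "rotation": [0, 0, 0], "claw": -0.4}
    - {"translation": [0, 0, -0.12], "rotation": [0, 0, 0], "claw": -0.4}
    - {"translation": [0, 0, -0.12], "rotation": [0, 0, 0], "claw": -0.4}
    - {"translation": [0, 0, -0.12], "rotation": [0, 0, 0], "claw": -0.4}

```text
time: 10.28
tcp_pos: [0.4552, -0.0939, 0.1137]
tool_rot: [0.937, -0.331, 0.106, 0.038]
contact_force: [-0.8, 0.0, -1.3]
opening: 0.0484
```

```bash
python3 - <<'E'
from h import *
s=bot.observe(); print(s["tcp_pos"],s["contact_force"],s["moment"],s["time"])
over("notch",.05); over("notch",.012)
for c,b in(("top",(300,130,400,230)),("side",(280,160,380,260))):
    d=eyes.read_camera(c); x0,y0,x1,y1=b
    cv2.imwrite(f"pics/u_{c}.png",cv2.resize(d["color"][y0:y1,x0:x1,::-1],None,fx=4,fy=4,interpolation=cv2.INTER_CUBIC))
    for p in ([(369,165)] if c=="top" else [(320,217),(351,224)]):
        e=circles(d,[p],11 if c=="top" else 10)[0]; print(c,np.round(e[0],2))
E
```

```text
[ 0.4552226  -0.09389402  0.11368107] [-0.78940016  0.0047761  -1.29687166] [ 0.44243384  0.48164264 -0.0435166 ] 10.2833
notch 0.05 target tcp [ 0.5353 -0.1574  0.1419]
trans [ 0.2648 -0.002  -0.0115] rot [0.0001 0.001  0.0002]
notch 0.012 target tcp [ 0.5419 -0.1628  0.1049]
trans [ 0.2649 -0.002   0.0835] rot [0.0001 0.001  0.0002]
top [368.55 164.42]
side [320.56 215.65]
side [351.54 223.6 ]
```

Tail reading held for over 2.5 s at about 5 N, with the meter now clear of the wood. On to the notch circle.

Emit:
move_arm:
  series:
    - {"translation": [0.1, -0.002, -0.01], "rotation": [0, 0.001, 0], "claw": -0.4}
    - {"translation": [0.2, -0.002, -0.01], "rotation": [0, 0.001, 0], "claw": -0.4}
    - {"translation": [0.265, -0.002, -0.01], "rotation": [0, 0.001, 0], "claw": -0.4}
    - {"translation": [0.265, -0.002, 0], "rotation": [0, 0.001, 0], "claw": -0.4}
    - {"translation": [0.265, -0.002, 0.04], "rotation": [0, 0.001, 0], "claw": -0.4}
    - {"translation": [0.265, -0.002, 0.07], "rotation": [0, 0.001, 0], "claw": -0.4}
    - {"translation": [0.265, -0.002, 0.08], "rotation": [0, 0.001, 0], "claw": -0.4}
    - {"translation": [0.265, -0.002, 0.083], "rotation": [0, 0.001, 0], "claw": -0.4}
    - {"translation": [0.265, -0.002, 0.083], "rotation": [0, 0.001, 0], "claw": -0.4}
    - {"translation": [0.265, -0.002, 0.083], "rotation": [0, 0.001, 0], "claw": -0.4}

```text
time: 11.22
tcp_pos: [0.5425, -0.1629, 0.1059]
tool_rot: [0.937, -0.331, 0.107, 0.038]
contact_force: [0.2, 0.2, -0.8]
opening: 0.0484
```

```bash
python3 - <<'E'
from h import *
s=bot.observe(); print(s["tcp_pos"],s["contact_force"],s["moment"],s["time"])
over("notch",.002)
over("notch",-.003)
E
```

```text
[ 0.5425343  -0.16293606  0.10586155] [ 0.21112141  0.17341466 -0.75771892] [0.36172066 0.46395754 0.07652771] 11.2167
notch 0.002 target tcp [ 0.5437 -0.1642  0.0951]
trans [-0.002   0.0007  0.0271] rot [-0.0001 -0.0008  0.0002]
notch -0.003 target tcp [ 0.5446 -0.1649  0.0902]
trans [-0.002   0.0007  0.0396] rot [-0.0001 -0.0008  0.0002]
```

Emit:
move_arm:
  series:
    - {"translation": [-0.002, 0, 0.01], "rotation": [0, 0, 0], "claw": -0.4}
    - {"translation": [-0.002, 0, 0.02], "rotation": [0, 0, 0], "claw": -0.4}
    - {"translation": [-0.002, 0, 0.027], "rotation": [0, -0.001, 0], "claw": -0.4}
    - {"translation": [-0.002, 0, 0.027], "rotation": [0, -0.001, 0], "claw": -0.4}
    - {"translation": [-0.002, 0, 0.027], "rotation": [0, -0.001, 0], "claw": -0.4}

```text
time: 11.63
tcp_pos: [0.5436, -0.1641, 0.0947]
tool_rot: [0.937, -0.331, 0.106, 0.038]
contact_force: [0.5, -0.1, -1.8]
opening: 0.0487
```

Emit:
move_arm:
  series:
    - {"translation": [0, 0, 0.0025], "rotation": [0, 0, 0], "claw": -0.4}
    - {"translation": [0, 0, 0.005], "rotation": [0, 0, 0], "claw": -0.4}
    - {"translation": [0, 0, 0.005], "rotation": [0, 0, 0], "claw": -0.4}
    - {"translation": [0, 0, 0.005], "rotation": [0, 0, 0], "claw": -0.4}

```text
time: 11.97
tcp_pos: [0.5443, -0.1643, 0.0934]
tool_rot: [0.937, -0.331, 0.107, 0.038]
contact_force: [-1.0, 1.5, 1.3]
opening: 0.0486
```

Emit:
move_arm:
  series:
    - {"translation": [0, 0, 0.0025], "rotation": [0, 0, 0], "claw": -0.4}
    - {"translation": [0, 0, 0.0025], "rotation": [0, 0, 0], "claw": -0.4}
    - {"translation": [0, 0, 0.0025], "rotation": [0, 0, 0], "claw": -0.4}

```text
time: 12.22
tcp_pos: [0.5445, -0.1644, 0.0923]
tool_rot: [0.937, -0.331, 0.107, 0.038]
contact_force: [-1.7, 2.0, 2.0]
opening: 0.0488
```

Emit:
move_arm:
  series:
    - {"translation": [0, 0, 0.003], "rotation": [0, 0, 0], "claw": -0.4}
    - {"translation": [0, 0, 0.003], "rotation": [0, 0, 0], "claw": -0.4}
    - {"translation": [0, 0, 0.003], "rotation": [0, 0, 0], "claw": -0.4}
    - {"translation": [0, 0, 0.003], "rotation": [0, 0, 0], "claw": -0.4}

```text
time: 12.55
tcp_pos: [0.5447, -0.1646, 0.091]
tool_rot: [0.937, -0.331, 0.107, 0.038]
contact_force: [-1.4, 1.9, 2.7]
opening: 0.0492
```

```bash
python3 - <<'E'
from h import *
s=bot.observe(); print(s["tcp_pos"],s["contact_force"],s["moment"],s["time"])
over("notch",-.003)
for c,b in(("top",(300,130,400,230)),("side",(280,160,380,260))):
    d=eyes.read_camera(c); x0,y0,x1,y1=b
    cv2.imwrite(f"pics/n_{c}.png",cv2.resize(d["color"][y0:y1,x0:x1,::-1],None,fx=4,fy=4,interpolation=cv2.INTER_CUBIC))
a=np.hstack([cv2.imread(f"pics/n_{c}.png") for c in("top","side")]); cv2.imwrite("pics/notch.png",a)
E
```

```text
[ 0.54470998 -0.16462767  0.09102895] [-1.41054307  1.88557936  2.6945327 ] [ 0.52407784  0.53540643 -0.02679913] 12.55
notch -0.003 target tcp [ 0.5446 -0.1649  0.0902]
trans [-0.0003  0.0008  0.0019] rot [-0.0003  0.     -0.    ]
```

View pics/notch.png

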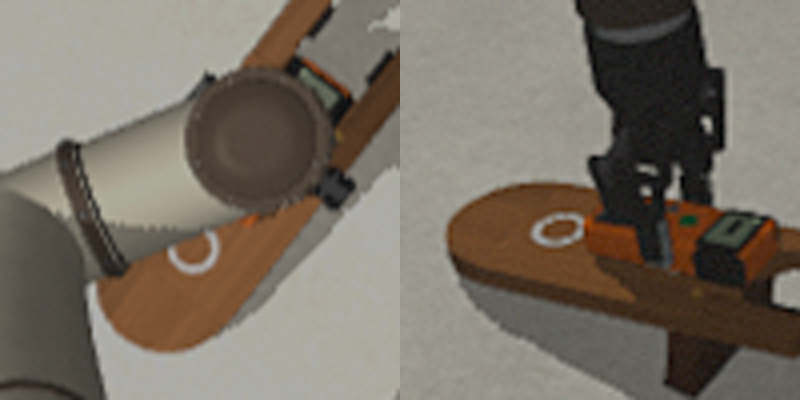

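The meter is flat on the notch circle. In the side view the tail circle is still at crop (558,229), so the jack hasn't moved. Holding.

Emit:
move_arm:
  series:
    - {"translation": [0, 0, 0], "rotation": [0, 0, 0], "claw": -0.4}
    - {"translation": [0, 0, 0], "rotation": [0, 0, 0], "claw": -0.4}
    - {"translation": [0, 0, 0], "rotation": [0, 0, 0], "claw": -0.4}
    - {"translation": [0, 0, 0], "rotation": [0, 0, 0], "claw": -0.4}
    - {"translation": [0, 0, 0], "rotation": [0, 0, 0], "claw": -0.4}
    - {"translation": [0, 0, 0], "rotation": [0, 0, 0], "claw": -0.4}
    - {"translation": [0, 0, 0], "rotation": [0, 0, 0], "claw": -0.4}
    - {"translation": [0, 0, 0], "rotation": [0, 0, 0], "claw": -0.4}
    - {"translation": [0, 0, 0], "rotation": [0, 0, 0], "claw": -0.4}
    - {"translation": [0, 0, 0], "rotation": [0, 0, 0], "claw": -0.4}

```text
time: 13.48
tcp_pos: [0.5447, -0.1646, 0.091]
tool_rot: [0.937, -0.331, 0.107, 0.038]
contact_force: [-0.1, 0.2, 2.9]
opening: 0.0486
```

Emit:
move_arm:
  series:
    - {"translation": [0, 0, 0], "rotation": [0, 0, 0], "claw": -0.4}
    - {"translation": [0, 0, 0], "rotation": [0, 0, 0], "claw": -0.4}
    - {"translation": [0, 0, 0], "rotation": [0, 0, 0], "claw": -0.4}
    - {"translation": [0, 0, 0], "rotation": [0, 0, 0], "claw": -0.4}
    - {"translation": [0, 0, 0], "rotation": [0, 0, 0], "claw": -0.4}
    - {"translation": [0, 0, 0], "rotation": [0, 0, 0], "claw": -0.4}
    - {"translation": [0, 0, 0], "rotation": [0, 0, 0], "claw": -0.4}
    - {"translation": [0, 0, 0], "rotation": [0, 0, 0], "claw": -0.4}
    - {"translation": [0, 0, 0], "rotation": [0, 0, 0], "claw": -0.4}
    - {"translation": [0, 0, 0], "rotation": [0, 0, 0], "claw": -0.4}

```text
time: 14.32
tcp_pos: [0.5447, -0.1646, 0.0909]
tool_rot: [0.937, -0.331, 0.107, 0.038]
contact_force: [0.7, 0.4, 3.4]
opening: 0.0487
```

Emit:
move_arm:
  series:
    - {"translation": [0, 0, 0], "rotation": [0, 0, 0], "claw": -0.4}
    - {"translation": [0, 0, 0], "rotation": [0, 0, 0], "claw": -0.4}
    - {"translation": [0, 0, 0], "rotation": [0, 0, 0], "claw": -0.4}
    - {"translation": [0, 0, 0], "rotation": [0, 0, 0], "claw": -0.4}
    - {"translation": [0, 0, 0], "rotation": [0, 0, 0], "claw": -0.4}
    - {"translation": [0, 0, 0], "rotation": [0, 0, 0], "claw": -0.4}
    - {"translation": [0, 0, 0], "rotation": [0, 0, 0], "claw": -0.4}
    - {"translation": [0, 0, 0], "rotation": [0, 0, 0], "claw": -0.4}
    - {"translation": [0, 0, 0], "rotation": [0, 0, 0], "claw": -0.4}
    - {"translation": [0, 0, 0], "rotation": [0, 0, 0], "claw": -0.4}

```text
time: 15.15
tcp_pos: [0.5445, -0.1646, 0.0909]
tool_rot: [0.937, -0.331, 0.107, 0.038]
contact_force: [1.8, 0.9, 3.6]
opening: 0.0492
```

```bash
python3 - <<'E'
from h import *
d=eyes.read_camera("side"); print(circles(d,[(320,217)],10)[0][0])
s=bot.observe(); print(s["tcp_pos"],s["contact_force"],s["opening"],s["time"])
print(bot.job_done())
E
```

```text
(319.21600341796875, 216.88316345214844)
[ 0.54449466 -0.16462743  0.09086313] [ 1.58845688 -0.12250092  2.88437347] 0.04869651986073851 15.2
the job is handed in; nothing more can be done
None
```

I took both readings and handed the job in at 15.2 s. The meter is still gripped and resting on the notch circle.

- **Tail reading:** I held the meter still on the tail circle for about 2.6 s, pressing with about 5 N. That puts the pad roughly 2.5–3 mm in. I then lifted it about 45 mm clear of the wood.
- **Notch reading:** I held it still on the notch circle for about 2.6 s before handing in, again with the pad roughly 3 mm in. The pressure was about 4.5–5.5 N, judged from a noisy force reading.
- **Jack:** In the final check the tail circle sat at (319.2, 216.9) in the side view, within 0.1 pixel of where it started. A check between the readings showed shifts of up to about 1.3 pixels in the side view and under 0.3 in the top view. I put that down to the meter partly covering the circles and its shadow, since the final check matched the start.
- **Other things on the shelf:** I kept clear of them and saw no contact, but I did not check each one afterwards.
- **Not measured directly:** I had no direct reading of pad travel, so it comes from the arm's height and the force. The pad's centring rests on the camera measurements, good to about 2–3 mm.

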